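Thread the sample jar's lid and set the jar on the balance

TASK

The round black lid only sits loosely on top of the sample jar. Without lifting it off, turn it backward (anticlockwise from above) under light pressure until you feel its thread drop in, then screw it forward (clockwise) until it is fully home, never forcing it. Then lift the closed jar by its lid out of its holder and set it down gently, upright, in the middle of the balance pan, let go, and leave the other things on the bench alone.

Things in the scene. Friction and masses are not known exactly. Their poses are not given: they have to be found in the camera images.
- lid_center (a point): Round black ribbed plastic screw lid, 62 mm across, 22 mm tall, 45 g; point at its centre, half-way up, z up along its axis. It starts level on top of the jar's thread, not engaged. Inside are three equal lugs, 120 degrees apart; how they stand to the lid's or jar's axes is not known. Fully home, this point is 12 mm lower on the jar than at the start: 73 mm above the jar's underside.
- lid_top (a point): Centre of the lid's top face. Held down lightly (2 to 8 N) and turned anticlockwise from above, the lid slides level for 15 to 85 degrees; then its lugs fall off the thread's start and it goes 6.5 mm down. Not let down within 10 degrees more, it climbs a 2 mm bump and the next start comes 120 degrees on. Clockwise before the drop, or far back after it, is a solid stop.
- jar_rim (a point): Centre of the jar's rim, under the lid. After the drop, turning the lid clockwise 55 to 75 degrees takes it a further 5 mm down along the slanted thread (about 0.08 mm a degree, 1 mm play) until it sits on this rim and meets a solid stop, felt as 0.1 to 0.2 N m; it then stays by friction. More than 35 N (0.3 N m) on the thread would be forcing it.
- jar_center (a point): White plastic jar, 200 g: square body 52 mm wide and 54 mm tall, on it a round neck 46 mm across up to the rim 80 mm above the underside. This point is on its axis, 40 mm above the underside; z up; x and y are square to the body's sides. It stands in the holder's socket, which keeps it from turning (within about 2 degrees); the lid covers the neck.
- socket (a point): Centre of the floor of the square socket (15 mm deep, 54 mm wide) in the fixed black holder block, 110 x 110 x 25 mm. The floor, on which the jar stands, is 10 mm above the bench; block top is 25 mm above the bench. x, y square to the block's sides.
- pan (a point): Centre of the top face of the balance's fixed round steel pan, 120 mm across, 55 mm above the bench. The balance is a white box 250 x 190 x 45 mm, fixed, the pan above it.
- reagent: Bystander: small white reagent bottle with a blue cap, 48 mm across, 85 mm tall, origin at the centre of its underside. Leave it alone.
- weight: Bystander: steel calibration weight with a knob, 34 mm across, 42 mm tall, origin at the centre of its underside. Leave it alone.
- bluecap: Bystander: small blue bottle cap lying open side up, 38 mm across, 16 mm tall, origin at the centre of its underside. Leave it alone.

How it is judged:
On the way, in this order (a step that is already met when the one before it is completed fails the run):
1. turned backward, the lid's thread has dropped in (lid centre 5 mm or more lower on the jar than at the start), the jar still standing in its socket (z of lid_center in the frame of jar_center below 0.0398 m and distance between jar_center and socket below 0.045 m), for 0.1 s.
2. screwed forward, the lid is fully home (within 1.2 mm), the jar still standing in its socket (z of lid_center in the frame of jar_center below 0.0342 m and distance between jar_center and socket below 0.045 m), for 0.2 s.
At the end, for the whole second after the job is handed in: The lid is fully home on the jar (its centre within 1.2 mm of 33 mm above the jar's centre point), the jar stands upright (within 3 degrees) and at rest on the balance pan, its axis within 20 mm of the pan's centre (z of lid_center in the frame of jar_center below 0.0342 m and horizontal distance between jar_center and pan below 0.02 m and z of jar_center in the frame of pan between 0.037 and 0.043 m and angle between jar_center's own z axis and vertical below 0.05 rad and linear speed of jar below 0.02 m/s); the robot touches nothing.
It fails at once if the lid is lifted off the jar (more than 5 mm above where it started on it) (z of lid_center in the frame of jar_center above 0.0498 m).
It fails at once if the lid is forced: more than 35 N between lid and jar (contact force between lid and jar above 35 N).
It fails at once if the jar is set down hard: more than 25 N between jar and balance (contact force between jar and balance above 25 N).
It fails at once if the jar is tipped by more than 20 degrees (angle between jar_center's own z axis and vertical above 0.35 rad).
It fails at once if a bystander is moved by more than 15 mm (distance of any of reagent, weight, bluecap from where it was at the start of the episode above 0.015 m).
It also fails if it takes over 64 s, if anything falls off the work surface, if the arm or the gripper's body presses on something with over 40 N, if the wrist force passes 120 N, or if a joint passes its speed limit or range.

ROBOT

A 7-joint arm with a two-finger parallel gripper is mounted at the origin on the work surface. World frame = base frame: x ahead of the robot, y to its left, z up, the work surface at z = 0. Lengths are in m, angles in rad, forces in N, time in s.
With the tool pointing down it reaches from about 0.425 to 0.875 m from the base axis. Payload 4.7 kg.
Tool frame: the origin (TCP) lies midway between the tips of the shut fingers; the grasp point (between the pads) lies 19 mm behind it; y points along the fingers, x is the direction in which the jaws open and shut, and the axes are right-handed (so a half turn about y gives the same grasp; the last joint's range is limited). The gripper opens to 87 mm and grips with 3 to 60 N. Pads are 19 mm wide; open, the fingers measure 117 mm over their backs; the gripper's body (75 mm by 190 mm) begins 51 mm behind the grasp point.
Start: joints at [-1.253, 0.321, -0.07, 1.45, 0.023, 1.371, -0.057], TCP at [0.194, 0.62, 0.223] pointing down, gripper open.
Joint ranges: [-2.86, 2.86], [-0.3, 2.09], [-1.38, 1.24], [0.06, 2.45], [-1.56, 4.7], [0.09, 2.05], [-2.69, 2.69]. Speed limits (rad/s): [2.57, 2.57, 3.14, 3.14, 3.14, 3.14, 3.14].

INTERFACE

Orientations are given as a unit quaternion [x, y, z, w].
In Python, from plant import robot gives the robot as it stands.
- The arm moves only by the tool play_rows, never from a script. Its argument "plan" is one flat list of numbers, 4 for each row, row after row: the shift along the world's x, y, z in m, then the turn about the world's z in degrees. A call has 1 to 5 rows; each row shifts and turns the commanded pose from where the row before left it; what a row does not reach is not made up. A row lasts 1/8 s, in which the tool goes at most 62.5 mm and 10.7 degrees, less where a joint would pass 70% of its speed; a pose out of reach is approached as far as the arm can. A call with a gripper value outside its range is refused whole. "gripper" is the opening, from 0 (shut) to 1 (fully open), set as the call begins (left out, the last holds). The fingers move at their own pace and stop on an object; "force" is the grip in N (left out, the last holds). Time passes only in rows, so rows that do not move let the fingers close. It gives the time, the measured TCP pose, the force and the opening at its end, in the units of the state.
- robot.read_state(): the state, without advancing time (a new reading comes with each control period).
- robot.snapshot(name): name is "scene" or "top"; returns the picture (420x560x3 uint8, blue, green, red); there is no depth.
- robot.camera_params(name): a dict with "fx", "fy", "cx", "cy" (pixels), "D" ([k1, k2, p1, p2, k3] as OpenCV has them; the pictures are not rectified), "xyz" and "attitude" of the camera in the world. Camera axes: x right, y down, z forward; pixel columns grow to the right and rows downward; lengths in m; the calibration is good to about 2 mm. A picture is of the moment at which its call begins. camera_params takes no time and is no camera call.
- robot.finish_job(): hands the job in, once; it reports no verdict.
The state is a dict: "time": time; "q": joint angles; "qd": joint speeds; "effort": joint torques, N m; "ee_pos": TCP position; "ee_rot": TCP orientation; "force": force on the tool from outside, world axes, zero at the start; "wrist_torque": the same for the moment, N m; "finger_gap": finger opening in m.
Only numpy, scipy, OpenCV 4.12 (cv2) and the standard library are available. Lean on these libraries where they do the work, as an engineer would, in place of code of your own. Each camera call takes 0.05 s, during which the arm holds its last target. There are 200 camera calls.

## Working session

There is one attempt and no reset: what is moved stays moved. The work goes in short steps, Python scripts to look and compute and a tool call to move; the robot and the scene stay as the last step left them, time stands still between calls to the robot, and variables do not carry over. Pictures are saved under pics/ and viewed, about 8 in all and at most 12, crops included, and the job is handed in when it is done.

Besides the shell and the picture viewer there is one more tool, called as name(argument=value, ...) on one line, values as JSON. play_rows: Moves the arm, as the interface text tells. Its arguments: {"type":"object","properties":{"plan":{"type":"array"},"gripper":{"type":"number"},"force":{"type":"number"}},"required":["plan"]}

```bash
mkdir -p pics; ls; python3 - <<'E'
from plant import robot
import cv2,numpy as np
s=robot.read_state();print({k:np.round(v,3).tolist() for k,v in s.items()})
for n in("scene","top"):
    print(n,robot.camera_params(n)); cv2.imwrite(f"pics/{n}0.png",robot.snapshot(n))
E
```

```text
pics
{'time': 0.0, 'q': [-1.253, 0.322, -0.07, 1.452, 0.023, 1.371, -0.057], 'qd': [-0.001, 0.001, 0.0, 0.0, -0.001, 0.001, 0.0], 'effort': [0.0, -49.13, -0.404, -31.252, -0.064, 0.044, 0.0], 'ee_pos': [0.194, 0.62, 0.221], 'ee_rot': [0.57, 0.418, -0.419, -0.569], 'force': [-0.286, -0.629, -0.311], 'wrist_torque': [0.004, 0.056, -0.029], 'finger_gap': 0.087}
scene {'fx': 534.8197933616631, 'fy': 534.8197933616631, 'cx': 275.9109880923241, 'cy': 202.3748231955986, 'D': array([0.0420851, 0.       , 0.       , 0.       , 0.       ]), 'xyz': array([ 0.82062283, -0.38366141,  0.8566071 ]), 'attitude': array([ 0.9188797 ,  0.27102224, -0.08825191, -0.27279782])}
top {'fx': 443.52518975941155, 'fy': 443.52518975941155, 'cx': 281.4880258503597, 'cy': 204.41889212771753, 'D': array([-0.00548879,  0.        ,  0.        ,  0.        ,  0.        ]), 'xyz': array([0.47291047, 0.00510383, 0.82374926]), 'attitude': array([-0.70068306,  0.71203317, -0.02196931,  0.03961516])}
```

View pics/top0.png

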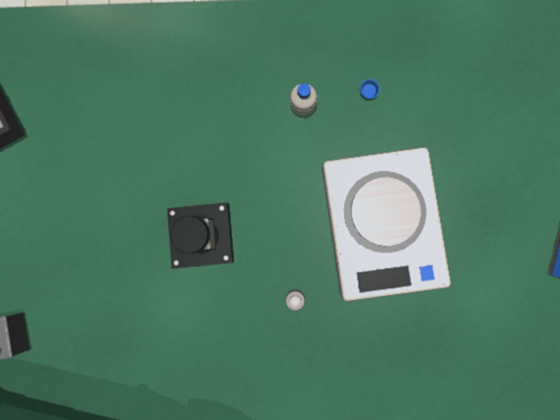

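View pics/scene0.png

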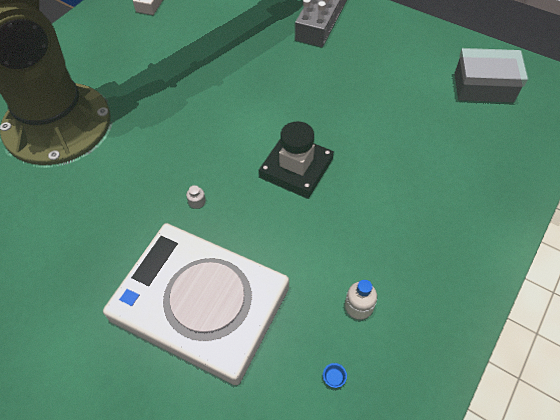

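```bash
cat > h.py <<'E'
import cv2,numpy as np
from plant import robot
from scipy.spatial.transform import Rotation as R
def ray(n,uv,z):
    c=robot.camera_params(n);K=np.array([[c['fx'],0,c['cx']],[0,c['fy'],c['cy']],[0,0,1]])
    p=cv2.undistortPoints(np.float64(uv).reshape(-1,1,2),K,c['D']).reshape(-1,2)
    d=R.from_quat(c['attitude']).apply(np.c_[p,np.ones(len(p))])
    return c['xyz']+d*((z-c['xyz'][2])/d[:,2])[:,None]
def st():
    s=robot.read_state();r=R.from_quat(s['ee_rot']).as_matrix()
    print('t',s['time'],'tcp',np.round(s['ee_pos'],4),'jaw x yaw',round(np.degrees(np.arctan2(r[1,0],r[0,0])),2),'F',np.round(s['force'],1),'T',np.round(s['wrist_torque'],2),'gap',round(s['finger_gap'],4),'axes\n',np.round(r,3),'q',np.round(s['q'],2))
E
python3 - <<'E'
from h import *
st()
T=cv2.imread('pics/top0.png');S=cv2.imread('pics/scene0.png')
# screw dots
for n,I,b in(("top",T,(163,198,240,272)),("scene",S,(255,140,338,198))):
    g=cv2.cvtColor(I,cv2.COLOR_BGR2GRAY);x0,y0,x1,y1=b
    m=(g[y0:y1,x0:x1]>110).astype(np.uint8)
    k,l,s,c=cv2.connectedComponentsWithStats(m)
    for i in range(1,k):
        uv=c[i]+[x0,y0];print(n,s[i,4],uv.round(1),ray(n,[uv],.025).round(4))
# pan
for n,I,b in(("top",T,(335,160,435,260)),("scene",S,(155,250,260,348))):
    x0,y0,x1,y1=b;c=I[y0:y1,x0:x1].astype(int)
    m=((c[...,2]-c[...,0]>8)&(c[...,2]>150)).astype(np.uint8)*255
    m=cv2.morphologyEx(m,cv2.MORPH_OPEN,np.ones((5,5)))
    cn=max(cv2.findContours(m,0,2)[0],key=cv2.contourArea).reshape(-1,2)+[x0,y0]
    w=ray(n,cn,.055);e=cv2.minEnclosingCircle(np.float32(w[:,:2]));print('pan',n,e)
# lid: dark in block
for n,I,b,z in(("top",T,(163,208,216,260),.106),("scene",S,(275,117,320,150),.106)):
    x0,y0,x1,y1=b;g=cv2.cvtColor(I,cv2.COLOR_BGR2GRAY)[y0:y1,x0:x1]
    cv2.imwrite(f'pics/l_{n}.png',cv2.resize(np.clip(g.astype(int)*3,0,255).astype(np.uint8),None,fx=8,fy=8,interpolation=2))
a=cv2.imread('pics/l_top.png');b=cv2.imread('pics/l_scene.png')
o=np.zeros((420,800,3),np.uint8);o[:416,:424]=a[:420];o[:264,430:790]=b;cv2.imwrite('pics/lid.png',o)
E
```

```text
t 0.1 tcp [0.1943 0.6197 0.2216] jaw x yaw 72.6 F [-0.1  0.1  0.3] T [0.05 0.02 0.  ] gap 0.0868 axes
 [[ 0.299 -0.    -0.954]
 [ 0.954 -0.002  0.299]
 [-0.002 -1.    -0.   ]] q [-1.25  0.32 -0.07  1.45  0.02  1.37 -0.06]
top 23 [221.1 207.8] [[0.5386 0.1342 0.025 ]]
top 19 [172.  212.8] [[0.531  0.2238 0.025 ]]
top 10 [206.4 220.2] [[0.5165 0.161  0.025 ]]
top 17 [207.9 246.1] [[0.4697 0.1583 0.025 ]]
top 24 [225.5 257.5] [[0.4489 0.1265 0.025 ]]
top 22 [175.7 262.5] [[0.4412 0.2165 0.025 ]]
scene 944 [267.  173.1] [[0.4606 0.1149 0.025 ]]
scene 798 [328.5 173.5] [[0.561  0.1779 0.025 ]]
scene 6 [312.8 146. ] [[0.5006 0.2201 0.025 ]]
scene 132 [295.  155.6] [[0.4834 0.1804 0.025 ]]
scene 12 [326.8 151.9] [[0.5317 0.222  0.025 ]]
scene 1 [293. 154.] [[0.478  0.1817 0.025 ]]
scene 5 [300. 154.] [[0.4897 0.1891 0.025 ]]
scene 13 [264.7 167. ] [[0.4487 0.1249 0.025 ]]
scene 12 [306.5 185. ] [[0.5394 0.132  0.025 ]]
pan top ((0.5457820892333984, -0.2004423588514328), 0.010256461799144745)
pan scene ((0.526358962059021, -0.1582658886909485), 0.05977210775017738)
```

View pics/lid.png

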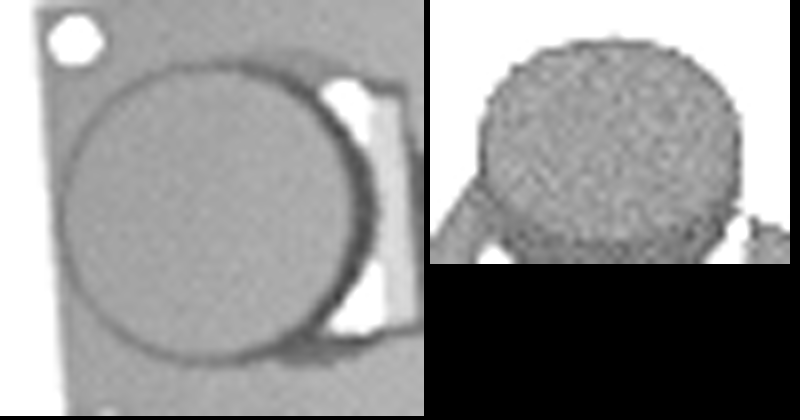

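The first pictures show the lid on the holder at about (189,234) in the top view and (297,134) in the scene view. The pan is at (386,211) top and (207,297) scene, and the weight and reagent bottle are well clear of both.

```bash
python3 - <<'E'
from h import *
print(ray('top',[[188.6,234.1]],.106),ray('scene',[[297,134.1]],.106))
print('pan top',ray('top',[[386,211]],.055),'weight',ray('top',[[295,300]],.04),'reag',ray('top',[[303,97]],.08))
E
```

```text
[[0.48995256 0.17422941 0.106     ]] [[0.49293634 0.16977918 0.106     ]]
pan top [[ 0.52570225 -0.15667586  0.055     ]] weight [[0.37413569 0.00314385 0.04      ]] reag [[ 0.72267925 -0.01654752  0.08      ]]
```

play_rows(plan=[0.05,-0.06,0,-8,0.05,-0.06,0,-8,0.05,-0.06,0,-8,0.04,-0.06,0,-8,0.04,-0.06,0,-8])

```text
time: 0.72
ee_pos: [0.3847, 0.3702, 0.2223]
ee_rot: [0.679, 0.197, -0.197, -0.679]
force: [0.2, 0.4, 1.0]
finger_gap: 0.0868
```

play_rows(plan=[0.02,-0.04,0,-8,0.02,-0.04,0,-8,0.02,-0.03,0,-8,0,0,0,-8,0,0,0,0])

```text
time: 1.35
ee_pos: [0.4437, 0.2618, 0.2223]
ee_rot: [0.707, 0.004, -0.004, -0.707]
force: [-0.6, 0.9, 0.9]
finger_gap: 0.0871
```

play_rows(plan=[0,0,0,0,0,0,0,0])

```text
time: 1.6
ee_pos: [0.4434, 0.2627, 0.2224]
ee_rot: [0.707, 0.004, -0.005, -0.707]
force: [-0.4, 0.0, 0.4]
finger_gap: 0.087
```

play_rows(plan=[0.0156,-0.0296,0,-4,0.0155,-0.0296,0,-4,0.0155,-0.0295,0,-4,0,0,-0.03,0,0,0,-0.03,0])

```text
time: 2.22
ee_pos: [0.4919, 0.171, 0.1623]
ee_rot: [-0.703, 0.072, -0.073, 0.704]
force: [-0.3, -0.1, -1.1]
finger_gap: 0.087
```

play_rows(plan=[0,0,-0.01,0,0,0,0,0,0,0,0,0])

```text
time: 2.6
ee_pos: [0.4915, 0.1735, 0.1539]
ee_rot: [-0.703, 0.07, -0.071, 0.704]
force: [-1.1, -0.2, 0.9]
finger_gap: 0.0873
```

```bash
python3 - <<'E'
from h import *
st()
a=robot.snapshot('top')[150:300,110:290];b=robot.snapshot('scene')[50:200,220:400]
cv2.imwrite('pics/a1.png',cv2.resize(np.hstack([a,b]),(792,330),interpolation=2))
E
```

```text
t 2.6 tcp [0.4915 0.1735 0.1539] jaw x yaw -11.44 F [-1.1 -0.2  0.9] T [-0.13  0.06  0.02] gap 0.0873 axes
 [[ 0.98   0.002  0.198]
 [-0.198  0.001  0.98 ]
 [ 0.002 -1.     0.001]] q [-0.76  0.09  0.39  1.87 -0.04  1.18 -0.56]
```

View pics/a1.png

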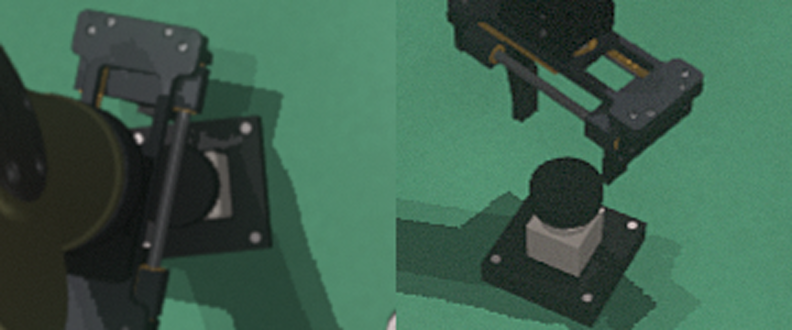

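The picture shows both fingers straddling the lid: tips at crop (522,120) and (612,185), with the lid below between them. I'll lower to the lid.

play_rows(plan=[0,0,-0.025,0,0,0,-0.025,0,0,0,-0.015,0,0,0,-0.008,0,0,0,0,0])

```text
time: 3.32
ee_pos: [0.4905, 0.1735, 0.0796]
ee_rot: [0.704, -0.07, 0.07, -0.704]
force: [-0.2, -0.5, -0.1]
finger_gap: 0.0872
```

play_rows(plan=[0,0,0,0,0,0,0,0])

```text
time: 3.58
ee_pos: [0.491, 0.1738, 0.0803]
ee_rot: [-0.703, 0.07, -0.071, 0.704]
force: [0.1, 1.0, -0.2]
finger_gap: 0.087
```

play_rows(plan=[0,0,0,0,0,0,0,0,0,0,0,0,0,0,0,0,0,0,0,0], gripper=0.6, force=12)

```text
time: 4.2
ee_pos: [0.4905, 0.1735, 0.0796]
ee_rot: [0.704, -0.07, 0.07, -0.704]
force: [-0.1, -0.2, 0.2]
finger_gap: 0.062
```

```bash
python3 -c "
from h import *
st()"
```

```text
t 4.2 tcp [0.4905 0.1735 0.0796] jaw x yaw -11.41 F [-0.1 -0.2  0.2] T [-0.08  0.04 -0.01] gap 0.062 axes
 [[ 0.98   0.     0.198]
 [-0.198 -0.     0.98 ]
 [ 0.    -1.    -0.   ]] q [-0.75  0.17  0.39  1.95 -0.08  1.03 -0.52]
```

play_rows(plan=[0,0,-0.001,0,0,0,0,0], gripper=0.4)

```text
time: 4.45
ee_pos: [0.4906, 0.1735, 0.0793]
ee_rot: [-0.704, 0.07, -0.07, 0.704]
force: [-0.7, -0.2, 5.6]
finger_gap: 0.0618
```

play_rows(plan=[0,0,-0.001,0,0,0,0,0,0,0,0,0])

```text
time: 4.82
ee_pos: [0.4907, 0.1736, 0.0791]
ee_rot: [-0.703, 0.07, -0.07, 0.704]
force: [-3.6, -1.5, 11.1]
finger_gap: 0.0617
```

play_rows(plan=[0,0,0.001,3,0,0,0,4,0,0,0,4,0,0,0,3,0,0,0,0])

```text
time: 5.45
ee_pos: [0.4912, 0.174, 0.0793]
ee_rot: [-0.707, -0.016, 0.015, 0.707]
force: [-0.2, 0.3, 5.0]
finger_gap: 0.0618
```

```bash
python3 -c "
from h import *
st()"
```

```text
t 5.45 tcp [0.4912 0.174  0.0793] jaw x yaw 2.58 F [-0.2  0.3  5. ] T [0.03 0.04 0.02] gap 0.0618 axes
 [[ 0.999  0.002 -0.045]
 [ 0.045  0.001  0.999]
 [ 0.002 -1.     0.001]] q [-0.73  0.17  0.36  1.95 -0.07  1.03 -0.28]
```

play_rows(plan=[0,0,0,3,0,0,0,4,0,0,0,0])

```text
time: 5.82
ee_pos: [0.4909, 0.1737, 0.0789]
ee_rot: [-0.705, -0.059, 0.058, 0.705]
force: [0.6, 0.5, 2.3]
finger_gap: 0.0618
```

play_rows(plan=[0,0,-0.0007,0,0,0,0,0])

```text
time: 6.08
ee_pos: [0.491, 0.1737, 0.0783]
ee_rot: [-0.705, -0.059, 0.058, 0.705]
force: [0.6, 1.1, 5.0]
finger_gap: 0.0619
```

play_rows(plan=[0,0,-0.0006,0,0,0,0,0])

```text
time: 6.32
ee_pos: [0.4911, 0.1736, 0.0777]
ee_rot: [-0.705, -0.059, 0.058, 0.705]
force: [1.5, 0.8, 5.2]
finger_gap: 0.0618
```

play_rows(plan=[0,0,-0.001,0,0,0,0,0])

```text
time: 6.58
ee_pos: [0.4908, 0.1734, 0.0764]
ee_rot: [0.705, 0.059, -0.059, -0.705]
force: [1.4, -0.3, 4.7]
finger_gap: 0.0618
```

play_rows(plan=[0,0,-0.001,0,0,0,-0.001,0,0,0,0,0])

```text
time: 6.95
ee_pos: [0.4896, 0.1734, 0.0737]
ee_rot: [0.705, 0.059, -0.06, -0.704]
force: [0.1, 0.1, 1.8]
finger_gap: 0.0617
```

```bash
python3 - <<'E'
from h import *
st()
b=robot.snapshot('scene')[90:200,240:360];a=cv2.imread('pics/scene0.png')[90:200,240:360]
cv2.imwrite('pics/a2.png',np.hstack([cv2.resize(x,(400,367),interpolation=2) for x in(a,b)]))
E
```

```text
t 6.95 tcp [0.4896 0.1734 0.0737] jaw x yaw 9.6 F [0.1 0.1 1.8] T [-0.08  0.18  0.  ] gap 0.0617 axes
 [[ 0.986 -0.002 -0.167]
 [ 0.167 -0.001  0.986]
 [-0.002 -1.    -0.   ]] q [-0.71  0.18  0.35  1.96 -0.07  1.02 -0.16]
```

View pics/a2.png

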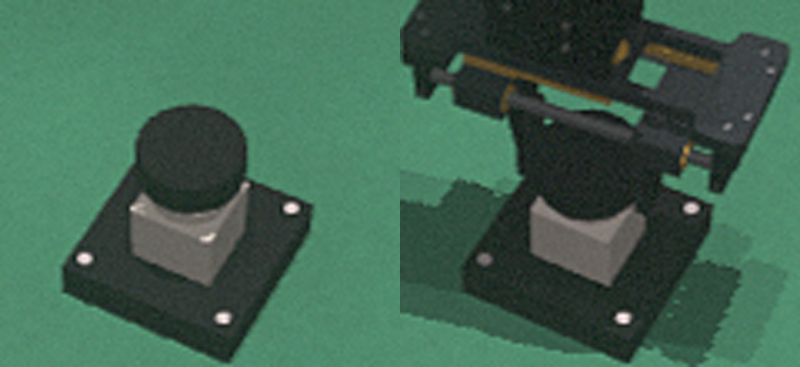

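The picture shows the lid's lower front edge down from row 212 to about 220 (roughly 5 to 6 mm), so the thread has dropped in. I'll press to the bottom of the drop.

play_rows(plan=[0,0,-0.001,0,0,0,0,0,0,0,0,0])

```text
time: 7.38
ee_pos: [0.4899, 0.1734, 0.0731]
ee_rot: [0.705, 0.059, -0.06, -0.705]
force: [-1.9, 0.4, 3.6]
finger_gap: 0.0618
```

play_rows(plan=[0,0,-0.0005,0,0,0,0,0,0,0,0,0])

```text
time: 7.75
ee_pos: [0.4904, 0.1733, 0.0726]
ee_rot: [0.705, 0.059, -0.059, -0.705]
force: [-1.8, 0.7, 1.7]
finger_gap: 0.0619
```

play_rows(plan=[0,0,-0.0003,-4,0,0,-0.0003,-4,0,0,-0.0003,-4,0,0,0,0])

```text
time: 8.25
ee_pos: [0.4906, 0.173, 0.0715]
ee_rot: [0.707, -0.015, 0.015, -0.707]
force: [-0.3, -0.8, -1.2]
finger_gap: 0.0615
```

```bash
python3 -c "
from h import *
st()"
```

```text
t 8.25 tcp [0.4906 0.173  0.0715] jaw x yaw -2.38 F [-0.3 -0.8 -1.2] T [-0.3   0.05 -0.01] gap 0.0615 axes
 [[ 0.999  0.     0.041]
 [-0.041 -0.001  0.999]
 [ 0.    -1.    -0.001]] q [-0.73  0.18  0.37  1.96 -0.08  1.02 -0.37]
```

play_rows(plan=[0,0,-0.0005,-4,0,0,-0.0004,-4,0,0,-0.0003,-4,0,0,0,0])

```text
time: 8.75
ee_pos: [0.4905, 0.1733, 0.0705]
ee_rot: [0.702, -0.088, 0.088, -0.701]
force: [-1.7, -0.0, -1.0]
finger_gap: 0.0618
```

```bash
python3 -c "
from h import *
st()"
```

```text
t 8.75 tcp [0.4905 0.1733 0.0705] jaw x yaw -14.31 F [-1.7 -0.  -1. ] T [-0.32  0.23 -0.01] gap 0.0618 axes
 [[ 0.969  0.     0.247]
 [-0.247 -0.     0.969]
 [ 0.    -1.    -0.   ]] q [-0.75  0.18  0.39  1.96 -0.08  1.01 -0.57]
```

play_rows(plan=[0,0,-0.0003,-4,0,0,-0.0003,-4,0,0,-0.0003,-4,0,0,0,0])

```text
time: 9.25
ee_pos: [0.4902, 0.1734, 0.0695]
ee_rot: [0.689, -0.161, 0.161, -0.688]
force: [-0.4, -0.1, -1.9]
finger_gap: 0.0619
```

```bash
python3 -c "
from h import *
st()"
```

```text
t 9.25 tcp [0.4902 0.1734 0.0695] jaw x yaw -26.27 F [-0.4 -0.1 -1.9] T [-0.28  0.28 -0.04] gap 0.0619 axes
 [[ 0.897 -0.     0.443]
 [-0.443 -0.     0.897]
 [-0.    -1.    -0.   ]] q [-0.77  0.19  0.42  1.96 -0.09  1.01 -0.77]
```

play_rows(plan=[0,0,-0.0003,-4,0,0,-0.0004,-4,0,0,-0.0003,-4,0,0,0,0])

```text
time: 9.75
ee_pos: [0.4902, 0.1735, 0.0686]
ee_rot: [0.668, -0.232, 0.232, -0.668]
force: [-1.3, -0.2, -0.8]
finger_gap: 0.0618
```

```bash
python3 -c "
from h import *
st()"
```

```text
t 9.75 tcp [0.4902 0.1735 0.0686] jaw x yaw -38.24 F [-1.3 -0.2 -0.8] T [-0.24  0.38  0.02] gap 0.0618 axes
 [[ 0.785 -0.     0.619]
 [-0.619 -0.     0.785]
 [-0.    -1.    -0.   ]] q [-0.79  0.19  0.44  1.96 -0.09  1.01 -0.98]
```

play_rows(plan=[0,0,-0.0003,-3,0,0,-0.0002,-3,0,0,0,0])

```text
time: 10.12
ee_pos: [0.4902, 0.1736, 0.0682]
ee_rot: [0.655, -0.266, 0.266, -0.655]
force: [-1.1, -0.7, -1.6]
finger_gap: 0.0619
```

```bash
python3 -c "
from h import *
st()"
```

```text
t 10.125 tcp [0.4902 0.1736 0.0682] jaw x yaw -44.24 F [-1.1 -0.7 -1.6] T [-0.15  0.43  0.  ] gap 0.0619 axes
 [[ 0.716 -0.     0.698]
 [-0.698 -0.     0.716]
 [-0.    -1.    -0.   ]] q [-0.8   0.19  0.45  1.96 -0.1   1.01 -1.08]
```

play_rows(plan=[0,0,-0.0002,-2,0,0,-0.0002,-2,0,0,0,0])

```text
time: 10.5
ee_pos: [0.4905, 0.1735, 0.0679]
ee_rot: [0.645, -0.29, 0.29, -0.645]
force: [-1.0, -0.1, -1.3]
finger_gap: 0.062
```

```bash
python3 -c "
from h import *
st()"
```

```text
t 10.5 tcp [0.4905 0.1735 0.0679] jaw x yaw -48.41 F [-1.  -0.1 -1.3] T [-0.25  0.49  0.02] gap 0.062 axes
 [[ 0.664  0.     0.748]
 [-0.748 -0.     0.664]
 [ 0.    -1.    -0.   ]] q [-0.81  0.19  0.46  1.96 -0.1   1.01 -1.15]
```

play_rows(plan=[0,0,-0.0002,-2,0,0,-0.0002,-2,0,0,0,0])

```text
time: 10.88
ee_pos: [0.4905, 0.1735, 0.0676]
ee_rot: [0.634, -0.312, 0.312, -0.634]
force: [-1.2, -0.6, -0.1]
finger_gap: 0.0619
```

```bash
python3 -c "
from h import *
st()"
```

```text
t 10.875 tcp [0.4905 0.1735 0.0676] jaw x yaw -52.42 F [-1.2 -0.6 -0.1] T [-0.27  0.55  0.21] gap 0.0619 axes
 [[ 0.61   0.     0.793]
 [-0.793 -0.     0.61 ]
 [ 0.    -1.     0.   ]] q [-0.81  0.19  0.46  1.96 -0.1   1.01 -1.22]
```

play_rows(plan=[0,0,-0.0003,0,0,0,0,0])

```text
time: 11.12
ee_pos: [0.4906, 0.1736, 0.0676]
ee_rot: [-0.634, 0.312, -0.312, 0.635]
force: [-3.2, -0.6, 3.4]
finger_gap: 0.0616
```

```bash
python3 - <<'E'
from h import *
st()
b=robot.snapshot('scene')[90:200,240:360]
cv2.imwrite('pics/a3.png',cv2.resize(b,(400,367),interpolation=2))
E
```

```text
t 11.125 tcp [0.4906 0.1736 0.0676] jaw x yaw -52.4 F [-3.2 -0.6  3.4] T [-0.37  0.87  0.12] gap 0.0616 axes
 [[ 0.61   0.     0.792]
 [-0.792  0.     0.61 ]
 [-0.    -1.     0.   ]] q [-0.81  0.19  0.46  1.96 -0.1   1.01 -1.22]
```

View pics/a3.png

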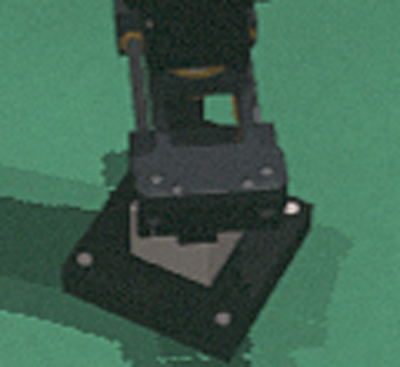

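The lid is home: it met a stop at about 62°, with torque 0.12 to 0.21 N m, TCP 12.0 mm lower, and no more give under 3.4 N. Next is the lift.

play_rows(plan=[0,0,0,0,0,0,0.003,0,0,0,0.005,0,0,0,0.007,0,0,0,0.007,0], force=20)

```text
time: 11.8
ee_pos: [0.491, 0.1737, 0.09]
ee_rot: [-0.634, 0.312, -0.313, 0.635]
force: [-0.6, 0.9, -2.5]
finger_gap: 0.0614
```

```bash
python3 - <<'E'
from h import *
st()
a=robot.snapshot('scene')[70:220,220:400];b=robot.snapshot('top')[150:300,110:290]
cv2.imwrite('pics/a4.png',cv2.resize(np.hstack([b,a]),(792,330),interpolation=2))
E
```

```text
t 11.8 tcp [0.491  0.1737 0.09  ] jaw x yaw -52.43 F [-0.6  0.9 -2.5] T [-0.1   0.13  0.04] gap 0.0614 axes
 [[ 0.61   0.001  0.793]
 [-0.793  0.001  0.61 ]
 [ 0.    -1.     0.001]] q [-0.82  0.16  0.47  1.94 -0.08  1.05 -1.23]
```

View pics/a4.png

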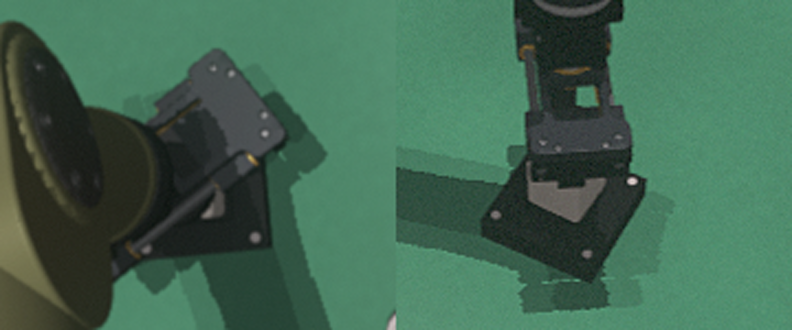

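The wrist carries 2.5 N, which is the weight of jar plus lid, and the picture shows the jar up with the lid and clear of the socket. I'll raise it further and move across at moderate speed.

play_rows(plan=[0,0,0.02,0,0,0,0.025,0,0,0,0.025,0,0,-0.005,0.01,0,0.001,-0.012,0,0])

```text
time: 12.52
ee_pos: [0.4917, 0.1565, 0.1695]
ee_rot: [-0.634, 0.312, -0.312, 0.635]
force: [0.7, -0.4, -3.7]
finger_gap: 0.0617
```

play_rows(plan=[0.004,-0.026,0,0,0.004,-0.028,0,0,0.004,-0.028,0,0,0.004,-0.028,0,0,0.004,-0.028,0,0])

```text
time: 13.15
ee_pos: [0.5105, 0.0163, 0.1678]
ee_rot: [0.635, -0.313, 0.312, -0.634]
force: [0.4, -0.0, -2.9]
finger_gap: 0.0617
```

play_rows(plan=[0.004,-0.028,0,0,0.003,-0.028,0,0,0.003,-0.028,0,0,0.002,-0.028,0,0,0.001,-0.026,0,0])

```text
time: 13.78
ee_pos: [0.5232, -0.1215, 0.1678]
ee_rot: [0.635, -0.313, 0.312, -0.634]
force: [-0.3, 0.3, -3.8]
finger_gap: 0.0615
```

play_rows(plan=[0.001,-0.02,0,0,0,-0.01,0,0,0,0,0,0,0,0,0,0])

```text
time: 14.28
ee_pos: [0.5253, -0.1484, 0.1688]
ee_rot: [-0.635, 0.312, -0.312, 0.635]
force: [-0.1, -0.0, -3.1]
finger_gap: 0.0619
```

```bash
python3 - <<'E'
from h import *
st()
a=robot.snapshot('scene')[190:390,80:310];b=robot.snapshot('top')[110:310,280:510]
cv2.imwrite('pics/a5.png',cv2.resize(np.hstack([b,a]),(782,340),interpolation=2))
E
```

```text
t 14.275 tcp [ 0.5253 -0.1484  0.1688] jaw x yaw -52.34 F [-0.1 -0.  -3.1] T [-0.12  0.11  0.04] gap 0.0619 axes
 [[ 0.611 -0.001  0.792]
 [-0.792  0.001  0.611]
 [-0.001 -1.    -0.   ]] q [-0.46  0.16  0.75  1.81 -0.11  1.22 -0.58]
```

View pics/a5.png

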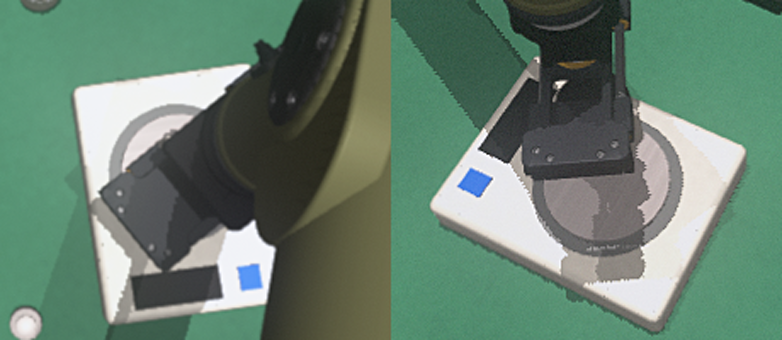

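The gripper hides the jar in both views, but the pan at crop (607,190) agrees with the measured centre. I'll make the 9 mm correction in y and lower to just above the pan.

play_rows(plan=[0.0005,-0.009,-0.01,0,0,0,-0.016,0,0,0,-0.014,0,0,0,-0.009,0,0,0,-0.003,0])

```text
time: 15.0
ee_pos: [0.5255, -0.1583, 0.1162]
ee_rot: [0.635, -0.313, 0.312, -0.634]
force: [0.6, -0.3, -3.0]
finger_gap: 0.0618
```

play_rows(plan=[0,0,0,0,0,0,0,0])

```text
time: 15.25
ee_pos: [0.5264, -0.1586, 0.1177]
ee_rot: [-0.634, 0.312, -0.313, 0.635]
force: [-0.6, -0.0, -3.0]
finger_gap: 0.0617
```

play_rows(plan=[0,0,-0.001,0,0,0,-0.001,0,0,0,-0.001,0,0,0,0,0,0,0,0,0])

```text
time: 15.88
ee_pos: [0.5259, -0.1585, 0.1142]
ee_rot: [0.634, -0.312, 0.312, -0.634]
force: [0.3, 0.8, -3.2]
finger_gap: 0.0618
```

play_rows(plan=[0,0,-0.0005,0,0,0,-0.0005,0,0,0,0,0,0,0,0,0])

```text
time: 16.38
ee_pos: [0.5262, -0.1585, 0.1134]
ee_rot: [-0.634, 0.312, -0.312, 0.635]
force: [0.4, 0.1, -1.6]
finger_gap: 0.0616
```

play_rows(plan=[0,0,-0.0005,0,0,0,0,0,0,0,0,0])

```text
time: 16.75
ee_pos: [0.5261, -0.1584, 0.1129]
ee_rot: [-0.634, 0.312, -0.312, 0.635]
force: [-0.3, 0.7, 0.2]
finger_gap: 0.0616
```

play_rows(plan=[0,0,-0.0003,0,0,0,0,0,0,0,0,0])

```text
time: 17.12
ee_pos: [0.5262, -0.1583, 0.1127]
ee_rot: [-0.634, 0.312, -0.312, 0.635]
force: [-0.8, 1.6, 2.6]
finger_gap: 0.0614
```

Firmly down: the force went from -3.1 to +2.6 N, and z 0.1127 matches the expected 0.1126. I'll release with small opening steps.

play_rows(plan=[0,0,0,0,0,0,0,0,0,0,0,0,0,0,0,0,0,0,0,0], gripper=1.0)

```text
time: 17.75
ee_pos: [0.5259, -0.1586, 0.1123]
ee_rot: [0.635, -0.312, 0.312, -0.634]
force: [0.1, 0.8, 0.1]
finger_gap: 0.0867
```

play_rows(plan=[0,0,0,0,0,0,0,0,0,0,0.005,0,0,0,0.01,0,0,0,0.015,0])

```text
time: 18.38
ee_pos: [0.5259, -0.1585, 0.1433]
ee_rot: [0.635, -0.312, 0.312, -0.634]
force: [1.5, -1.1, 0.1]
finger_gap: 0.087
```

play_rows(plan=[0,0,0.025,0,0,0,0.03,0,0,0,0.03,0,0,0,0.03,0,0,0,0.02,0])

```text
time: 19.0
ee_pos: [0.5264, -0.1589, 0.2802]
ee_rot: [-0.634, 0.311, -0.313, 0.635]
force: [0.1, -0.2, 0.9]
finger_gap: 0.087
```

play_rows(plan=[0,0.03,0,0,0,0.035,0,0,0,0.035,0,0,0,0.035,0,0,0,0.035,0,0])

```text
time: 19.62
ee_pos: [0.526, 0.0124, 0.2788]
ee_rot: [-0.634, 0.312, -0.313, 0.635]
force: [-0.3, 0.3, -0.1]
finger_gap: 0.0868
```

play_rows(plan=[0,0.035,0,0,0,0.035,0,0,0,0.03,0,0,0,0,0,0,0,0,0,0])

```text
time: 20.25
ee_pos: [0.5262, 0.1102, 0.2781]
ee_rot: [0.634, -0.312, 0.313, -0.634]
force: [0.3, -0.0, 0.6]
finger_gap: 0.087
```

```bash
python3 - <<'E'
from h import *
st()
A=robot.snapshot('scene');B=robot.snapshot('top');cv2.imwrite('pics/sceneF.png',A);cv2.imwrite('pics/topF.png',B)
a=A[190:390,80:310];b=B[110:310,280:510]
cv2.imwrite('pics/a6.png',cv2.resize(np.hstack([b,a]),(782,340),interpolation=2))
E
```

```text
t 20.25 tcp [0.5262 0.1102 0.2781] jaw x yaw -52.47 F [ 0.3 -0.   0.6] T [-0.16  0.08 -0.01] gap 0.087 axes
 [[ 0.609  0.001  0.793]
 [-0.793 -0.001  0.609]
 [ 0.001 -1.     0.   ]] q [-0.76  0.05  0.52  1.66 -0.03  1.43 -1.15]
```

View pics/a6.png

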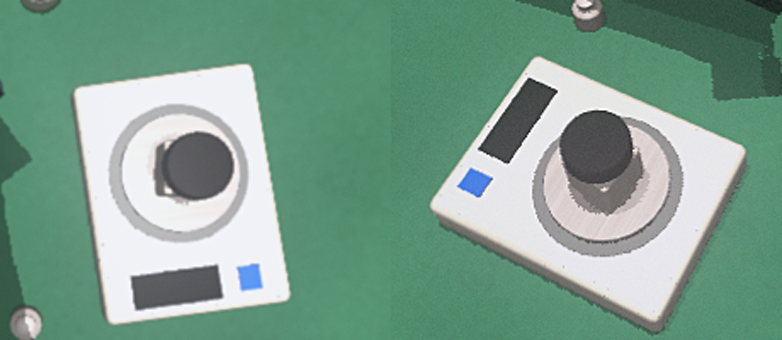

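The jar stands upright on the pan with its lid on; the lid top is at crop (198,166) in the top view and (597,138) in the scene view. I'll do a quick ray check and a bystander check, then hand in.

```bash
python3 - <<'E'
from h import *
print(ray('top',[[280+198/1.7,110+166/1.7]],.139),ray('scene',[[80+(597-391)/1.7,190+142/1.7]],.139))
# bystander shift check, blue masks and weight patch, top view
for f in('0','F'):
    T=cv2.imread(f'pics/top{f}.png').astype(int)
    for (x0,y0,x1,y1) in((285,75,325,125),(350,70,390,110)):
        c=T[y0:y1,x0:x1];m=(c[...,0]-c[...,2]>60)&(c[...,0]-c[...,1]>40);v,u=np.nonzero(m);print(f,u.mean()+x0,v.mean()+y0)
    c=T[285:315,280:310];v,u=np.nonzero(c[...,2]>100);print(f,'w',u.mean()+280,v.mean()+285)
robot.finish_job()
E
```

```text
[[ 0.52483622 -0.15521733  0.139     ]] [[ 0.52999979 -0.15905542  0.139     ]]
0 303.6616541353383 89.53383458646617
0 369.1048689138577 89.0561797752809
0 w 294.7260273972603 300.31849315068496
F 303.6666666666667 89.56028368794327
F 369.25783972125436 88.79442508710801
F w 295.2412587412587 300.2867132867133
the job is handed in; nothing more can be done
```

The closed jar is standing upright on the balance pan, and I handed the job in at about 20 s of the 64 s allowed.

- **Drop-in:** I gripped the lid at 12 N and turned it back about 21° under roughly 5 N. It then sank 6.4 mm or more, and a picture confirmed it had gone down.
- **Screwing home:** I turned it forward about 62° until it met the stop at 0.12–0.21 N m. By then it was 12.0 mm below its start and gave no further under 3.4 N.
- **Moving the jar:** I lifted it by the lid; the wrist force of 2.5–3 N matched the weight of jar and lid. I set it down at no more than about 3 N, then let go and moved the arm clear.

**Last checks:**
- **Position:** casting rays from both cameras puts the lid about 2–4 mm from the measured pan centre of (0.526, -0.157). The two views differ by about 5 mm, well inside the 20 mm allowed.
- **Set-down height:** the gripper was within 0.1 mm of the height expected for a fully closed jar. I judged uprightness by eye from the last picture and did not measure the tilt.
- **Bystanders:** all three are within about half a pixel of where they started.

No check failed. Force readings had about 1–2 N of noise, so the light pressures above are approximate.

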